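# Hang the tray on the stand's two headed studs

### The job

Pick up the white hanging tray by its finger web and hang it on the bench stand: feed both studs through the two keyholes in its back plate, then lower it so that both studs sit at the top of their slots and the back plate lies against the stand. The stud plate may be clamped off-centre, so find the studs gently, by feel or by eye, without forcing, and leave the small things standing on the desk where they are.

Things in the scene. Friction and masses are not known exactly. Their poses are not given: they have to be found in the camera images.
- tray_web (a point): Centre of the finger web of the loose white hanging tray, which stands upright on the desk (0.2 to 0.3 kg). Axes: z up, +x to its rear, y along its 150 mm width. The web is an upright plate to grip from above: 10 mm thick (y), 50 mm high (25 above and below this point), from 27 mm in front of it back to the back plate. Point: 83 mm above the underside, 31 mm in front of the back plate's rear face.
- tray_back (a point): Point on the rear face of the tray's back plate (4 mm thick, 150 wide, 114 high), mid-width, 31 mm behind and 13 mm above tray_web: the level of the stud axes when the tray hangs home. Axes as tray_web. At the tray's foot is a trough, 66 mm front to rear and 34 mm high; 24 mm are free between its rim and the web's lower edge.
- keyhole_left (a point): Centre of the wide part of the keyhole at +50 mm y, on the rear face of the tray's back plate, 16 mm below the level of tray_back. The wide part is 18 mm wide and 20 mm high; a slot 10 mm wide goes up from it and ends 19 mm above this point. A stud is home when its axis is 16 mm above this point.
- keyhole_right (a point): The same for the other keyhole, at -50 mm y.
- stand_face (a point): Middle of the front face of the stand's grey stud plate, 170 mm above the desk at stud height, if that plate were centred. Axes: z up, +x into the plate, y sideways. Two level studs, 100 mm apart, stick out 15.5 mm to -x: shank 6 mm diameter, 6.5 long, then a head 14 mm diameter, 8.5 long, front bevelled to 11 mm. Studs at y = shift - 50 and shift + 50 mm (see stand).
- stand: Fixed bench stand, 230 mm wide, 244 high; origin under it, axes as stand_face. Its stud plate (160 mm wide, 75 to 225 mm above the desk) is clamped up to 18 mm to either side of the centre, differently each time: this shift along y is in NO reading and must be found. The clamp does not yield to a gentle push. The foot, 12 mm high, reaches 110 mm in front of the plate.
- brown_bottle: Bystander: brown bottle, 49 mm diameter, 116 mm high, standing alone left of the cans; origin at its underside.
- small_vial: Bystander: small brown vial, 21 mm diameter, 45 mm high, standing in front of the cans; origin at its underside.
- strip_carton: Bystander: small carton, 30 x 78 x 72 mm; origin at its underside.
- glucose_meter: Bystander: hand-held meter, 28 x 88 x 54 mm; origin at its underside.
Not all that is in view belongs to the job. Of the things shaped like the part that bears tray_web, the white one is meant.

How it is judged:
By the outcome, as a careful person would: the job done as asked, in the order asked, and still so for the second after the job is handed in, with the robot touching nothing.
It also fails if it takes over 64 s, if anything falls off the work surface, if the arm or the gripper's body presses on something with over 40 N, if the wrist force passes 120 N, or if a joint passes its speed limit or range.

### The arm

A 7-joint arm with a two-finger parallel gripper is mounted at the origin on a cart in front of the work surface, level with it; the furniture and walls round the work are solid. World frame = base frame: x ahead of the robot, y to its left, z up, the work surface at z = 0. Lengths are in m, angles in rad, forces in N, time in s.
With the tool pointing down it reaches from about 0.35 to 0.9 m from the base axis. Payload 19.9 kg.
Tool frame: the origin (TCP) lies midway between the tips of the shut fingers; the grasp point (between the pads) lies r.grip_depth behind it (r.grip_depth is the distance from the TCP to the grasp point, in m); z points along the fingers, y is the line along which they close (so a half turn about z gives the same grasp; the last joint's range is limited). The gripper opens to 94 mm and grips with 3 to 60 N. Pads are 16 mm wide; open, the fingers measure 119 mm over their backs; the gripper's body (75 mm by 177 mm) begins 78 mm behind the grasp point.
Start: joints at [-1.177, 0.417, -0.01, 1.614, 0.005, 1.111, -0.053], TCP at [0.264, 0.567, 0.178] pointing down, gripper open.
Joint ranges: [-2.81, 2.81], [-0.39, 2.02], [-1.27, 1.25], [0.06, 2.57], [-1.19, 4.33], [0.19, 2], [-2.82, 2.82]. Speed limits (rad/s): [1.89, 1.89, 2.39, 2.39, 3.01, 3.01, 3.01].

### API

Orientations are given as a rotation vector (axis times angle).
In Python, from bench import r gives the robot as it stands. The module is installed in compiled form; this text tells all that it offers.
- The arm moves only by the shell command python3 -m creep 'ROWS' [FORCE]. ROWS is JSON, a list of rows, each a list of 7 numbers: the opening, from 0 (shut) to 1 (fully open), then the shift along the tool's x, y, z each as a share of 0.04 m, from -1 to 1, then the turn, a rotation vector about the tool's x, y, z each as a share of 4 degrees, from -1 to 1. In form: [[gripper, dx, dy, dz, wx, wy, wz], ...]. A call has 1 to 12 rows; each row shifts and turns the commanded pose from where the row before left it, along the tool's axes as they then stand; what a row does not reach is not made up. A row lasts 1/10 s, in which the tool goes at most 50 mm and 8.59 degrees, less where a joint would pass 70% of its speed; a pose out of reach is approached as far as the arm can. A call with a number of a shift or a turn outside -1 to 1 is refused whole. A call with a gripper value outside its range is refused whole. The fingers move at their own pace and stop on an object; FORCE is the grip in N (left out, the last holds). Time passes only in rows, so rows that do not move let the fingers close. It gives the time, the measured TCP pose, the force, the opening and the grip force at its end, in the units of the state.
- r.state(): the state, without advancing time (a new reading comes with each control period).
- r.grab_frame(name): name is "side" or "top"; returns a dict with "img" (420x560x3 uint8, red, green, blue), "intrinsics" (3x3 intrinsics, pixels), "world_to_cam" (4x4, takes a point from world to camera coordinates). Camera axes: x right, y down, z forward; pixel columns grow to the right and rows downward; lengths in m; the calibration is good to about 2 mm. A picture is of the moment at which its call begins. There is no depth.
- r.sign_off(): hands the job in; it is judged then, once.
The state is a dict: "t": time; "joint_positions": joint angles; "qd": joint speeds; "joint_efforts": joint torques, N m; "eef_pos": TCP position; "eef_rot": TCP orientation; "ft_force": force on the tool from outside, world axes, zero at the start; "ft_torque": the same for the moment, N m; "width": opening from 0.0 (shut) to 1.0 (fully open); "gripper_force": force on a finger pad.
Only numpy, scipy, OpenCV 4.12 (cv2) and the standard library are available. Lean on these libraries where they do the work, as an engineer would, in place of code of your own. Each camera call takes 0.05 s, during which the arm holds its last target. There are 200 camera calls.

## Working session

There is one attempt and no reset: what is moved stays moved. The work goes in short steps, Python scripts to look and compute and a shell command to move; the robot and the scene stay as the last step left them, time stands still between calls to the robot, and variables do not carry over. Pictures are saved under pics/ and viewed, at most 10 in all, crops included, and the job is handed in when it is done.

```bash
mkdir -p pics
python3 - <<'E'
from bench import r
import cv2,numpy as np
np.set_printoptions(precision=4,suppress=True)
for n in("side","top"):
    f=r.grab_frame(n);cv2.imwrite(f"pics/{n}0.png",f["img"][:,:,::-1]);np.savez(n+"0.npz",**f)
    W=f["world_to_cam"];print(n,f["intrinsics"],W,-W[:3,:3].T@W[:3,3])
print(r.state(),r.grip_depth)
E
```

```text
side [[401.7048   0.     282.239 ]
 [  0.     401.7048 208.1513]
 [  0.       0.       1.    ]] [[ 0.989  -0.1477  0.0056 -0.4977]
 [-0.0912 -0.6396 -0.7633  0.2477]
 [ 0.1164  0.7544 -0.646   1.263 ]
 [ 0.      0.      0.      1.    ]] [ 0.3679 -0.8679  1.0078]
top [[426.0255   0.     274.5302]
 [  0.     426.0255 210.062 ]
 [  0.       0.       1.    ]] [[-0.0111 -0.9999 -0.0019  0.1539]
 [-0.9962  0.0113 -0.0867  0.554 ]
 [ 0.0867  0.001  -0.9962  1.514 ]
 [ 0.      0.      0.      1.    ]] [0.4223 0.1462 1.5566]
{'t': 0.1, 'joint_positions': array([-1.1765,  0.4179, -0.0103,  1.6141,  0.0047,  1.1107, -0.053 ]), 'qd': array([ 0.0008, -0.0006,  0.0003, -0.0017,  0.0008, -0.0003,  0.0001]), 'joint_efforts': array([  0.0022, -85.2581,   0.6406, -42.6696,  -0.0488,   0.0164,
         0.0001]), 'eef_pos': array([0.2637, 0.5662, 0.1778]), 'eef_rot': array([-0.679 , -3.0672,  0.0017]), 'ft_force': array([-0.8463,  0.2306,  1.1836]), 'ft_torque': array([ 0.0104,  0.0625, -0.0323]), 'gripper_force': 0.0, 'width': 1.0004049846759704} 0.0188
```

View pics/side0.png

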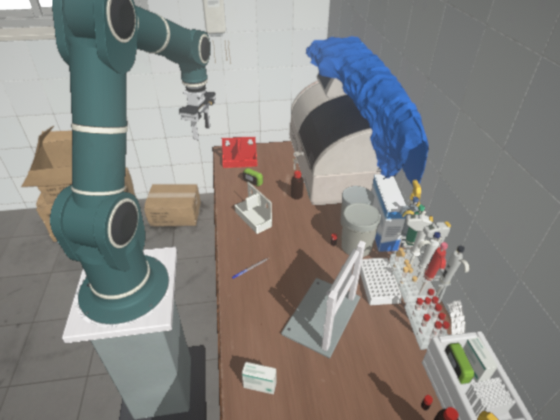

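View pics/top0.png

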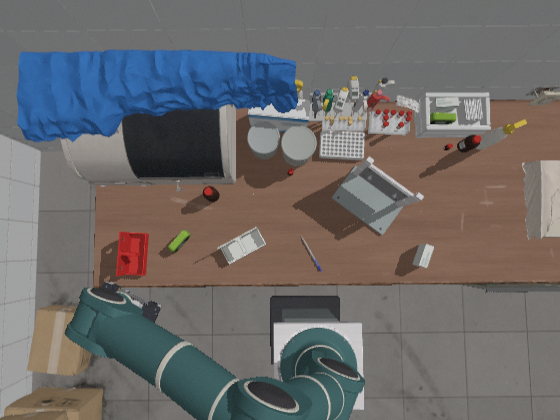

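The two tray-shaped things are red (top view 132,254; side view 239,151) and white (top 242,246; side 256,210). The white one fits the description. The stand is at top (375,197) and side (335,295). I'll enlarge both to confirm.

Run:
```python
import cv2,numpy as np
a=cv2.imread("pics/top0.png");s=cv2.imread("pics/side0.png")
c=lambda im,x,y,w,h,k:cv2.resize(im[y:y+h,x:x+w],None,fx=k,fy=k,interpolation=cv2.INTER_CUBIC)
A=c(a,212,222,64,48,6);B=c(a,328,150,96,90,4)[:,:384];C=c(s,224,172,64,64,6)[:288];D=c(s,282,235,90,120,3)
top=np.hstack([A,c(s,228,178,64,48,6)])
D=c(s,280,236,96,75,4);B=c(a,326,152,96,75,4)
cv2.imwrite("pics/crop.png",np.vstack([top,np.hstack([B,D])]))
```

```text
(no output)
```

View pics/crop.png

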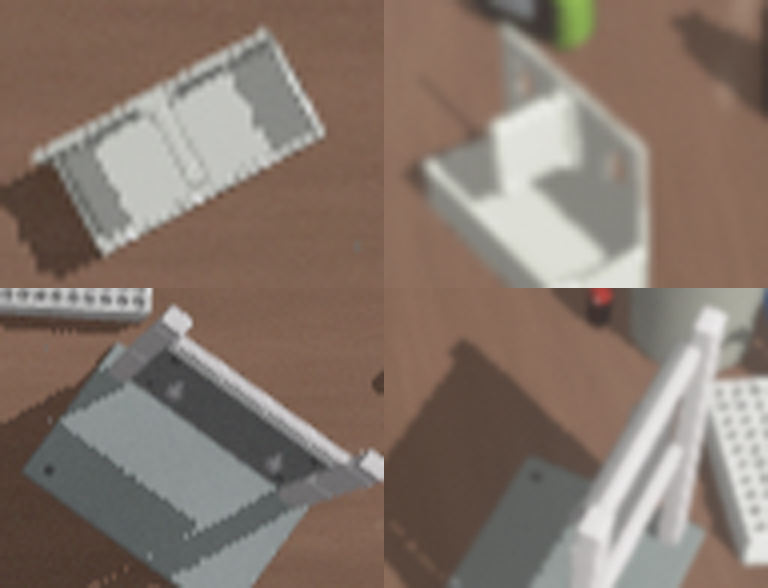

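The white tray is confirmed: web between two keyholes, back plate on the upper-left edge in the top view. The stand's stud heads show in the top view near (370,177) and (395,196). Next I'll measure them.

```bash
cat > h.py <<'E'
import numpy as np,cv2
np.set_printoptions(precision=4,suppress=True)
def ray(f,p):
    K,W=f["intrinsics"],f["world_to_cam"];R=W[:3,:3]
    return -R.T@W[:3,3],R.T@np.linalg.solve(K,[p[0],p[1],1.])
def cast(f,p,z):
    o,d=ray(f,p);return o+d*(z-o[2])/d[2]
def proj(f,P):
    c=f["intrinsics"]@(f["world_to_cam"]@np.r_[P,1])[:3];return c[:2]/c[2]
def tri(f,p,g,q):
    A=[];b=[]
    for F,u in((f,p),(g,q)):
        o,d=ray(F,u);d/=np.linalg.norm(d);M=np.eye(3)-np.outer(d,d);A.append(M);b.append(M@o)
    return np.linalg.lstsq(np.vstack(A),np.hstack(b),rcond=None)[0]
T=dict(np.load("top0.npz"));S=dict(np.load("side0.npz"))
E
python3 - <<'E'
from h import *
def mask(f,x,y,w,h,cond):
    im=f["img"].astype(int);m=np.zeros(im.shape[:2],np.uint8);c=im[y:y+h,x:x+w];m[y:y+h,x:x+w]=cond(c)*255;return m
# tray vs. brown: use blue/red ratio
cond=lambda c:(c[...,2]>0.82*c[...,0])&(c.sum(2)>200)
for n,f,b in(("top",T,(212,222,64,48)),("side",S,(230,178,46,58))):
    m=mask(f,*b,cond);cs=cv2.findContours(m,cv2.RETR_EXTERNAL,cv2.CHAIN_APPROX_NONE)[0];c=max(cs,key=cv2.contourArea)
    print(n,cv2.contourArea(c),cv2.minAreaRect(c),cv2.approxPolyDP(c,2.0,True)[:,0].tolist())
p=(217.8,248.3);q=(256.2,227.0);s1=(248.2,183.);s2=(271.5,203.3)
a,b=cast(T,p,.114),cast(T,q,.114);print(a,b,np.linalg.norm(a-b));d=a-b;print("yaw",np.degrees(np.arctan2(d[1],d[0]))-90)
print("tri",tri(T,p,S,s1),tri(T,q,S,s2))
for u in[(370,177.5),(394.7,195.5)]:print("stud",cast(T,u,.174))
for u in[(326+25/4,152+180/4),(326+62/4,152+132/4)]:print(cast(T,u,.012))
a,b=cast(T,(326+175/4,152+25/4),.244),cast(T,(326+370/4,152+168/4),.244);print("posts",a,b,np.linalg.norm(a-b))
im=T["img"][150:215,330:425,::-1].astype(float);im=np.clip((im-20)*1.6,0,255).astype(np.uint8)
i2=S["img"][236:311,285:372,::-1]
cv2.imwrite("pics/stand.png",cv2.resize(im,None,fx=8,fy=8,interpolation=cv2.INTER_CUBIC))
E
```

```text
top 826.5 ((241.42214965820312, 245.6255340576172), (20.553447723388672, 45.210262298583984), 61.55707550048828) [[256, 227], [217, 248], [222, 250], [229, 264], [265, 244]]
side 1106.0 ((252.6999969482422, 206.10000610351562), (54.200008392333984, 34.200008392333984), 53.130104064941406) [[245, 178], [248, 196], [244, 201], [234, 205], [235, 211], [258, 233], [271, 226], [271, 202], [253, 186], [253, 178]]
[0.4206 0.3404 0.114 ] [0.491  0.2103 0.114 ] 0.14791621158305276
yaw 28.430074227196414
tri [0.4229 0.3406 0.1113] [0.4935 0.2102 0.1114]
stud [ 0.6462 -0.1666  0.174 ]
stud [ 0.5859 -0.2454  0.174 ]
[ 0.6022 -0.0634  0.012 ]
[ 0.646  -0.0983  0.012 ]
posts [ 0.6957 -0.1519  0.244 ] [ 0.5815 -0.2995  0.244 ] 0.18665077749222864
```

View pics/stand.png

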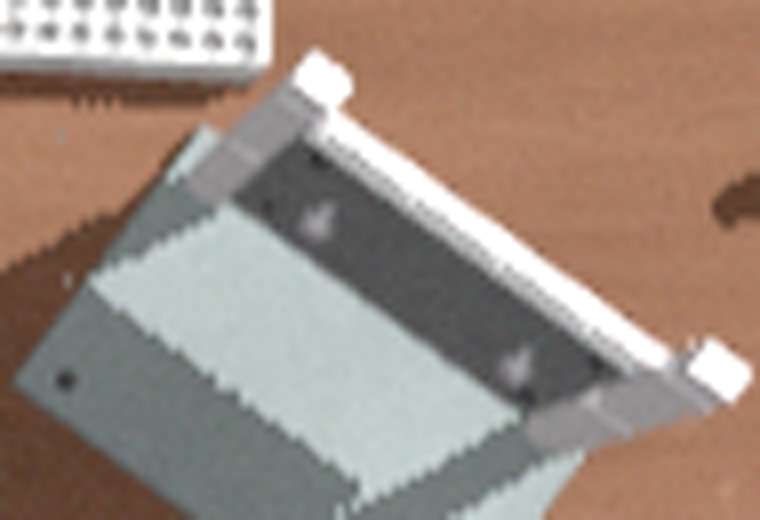

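The crop shows the stud heads at about top (369.2,177.8) and (393.9,195.8) on the dark plate. The rail and white post tops are at (370,159.5) and (419.5,195.7). I'll refine the numbers from these.

Run:
```python
from h import *
g=T["img"].astype(float).mean(2)
st=[]
for cx,cy in((369.5,177.5),(394.3,195)):
    x0,y0=int(cx)-4,int(cy)-4;w=g[y0:y0+9,x0:x0+10];print(w.astype(int))
    m=np.clip(w-100,0,None);yy,xx=np.mgrid[y0:y0+9,x0:x0+10];u=((m*xx).sum()/m.sum(),(m*yy).sum()/m.sum());P=cast(T,u,.174);print(u,P);st.append(P)
d=st[0]-st[1];print(np.linalg.norm(d),"yaw",np.degrees(np.arctan2(d[1],d[0]))-90)
# white post tops/rail
m=((T["img"].min(2)>185)*255).astype(np.uint8);m[:,:362]=0;m[:152]=0;m[:,428:]=0;m[206:]=0
pts=np.argwhere(m)[:,::-1].astype(np.float32);print(len(pts),cv2.minAreaRect(pts),pts.min(0),pts.max(0))
box=cv2.boxPoints(cv2.minAreaRect(pts))
for b in box:print(b,cast(T,b,.244))
# foot corners
c=T["img"].astype(int);m=((c[...,2]>c[...,0]*.98)&(c.sum(2)>180)).astype(np.uint8)*255
k=np.zeros_like(m);k[152:240,326:425]=1;m*=k
cc=max(cv2.findContours(m,0,1)[0],key=cv2.contourArea);print(cv2.contourArea(cc));
for p in cv2.approxPolyDP(cc,2,True)[:,0]:print(p,cast(T,p,.012)[:2])
```

```text
[[ 73  73  71  73  74  74  74  73  71  71]
 [ 68  74  73  71  72  71  72  71  73  73]
 [ 69  72  71  77  76  91  88  75  73  71]
 [ 70  73  72  94  94 109  99  72  75  74]
 [ 74  70  81 105 117 115  88  73  72  73]
 [ 74  71  87 104 119 113  87  73  70  71]
 [ 84  72  78  88  99  98  83  72  73  70]
 [121  91  72  76  81  78  72  73  71  72]
 [147 129 107  83  72  72  72  70  75  72]]
(np.float64(367.153982300885), np.float64(179.26017699115047)) [ 0.6405 -0.1571  0.174 ]
[[ 71  73  74  72  72  73  72  72  74  76]
 [ 71  72  72  72  72  75  72  76  73  73]
 [ 70  70  72  73  75  91  84  73  71  73]
 [ 72  73  78  89  93 112  88  73  72  72]
 [ 73  73  86 106 116 117  86  73  75  73]
 [ 74  73  88 102 120 113  88  75  72  70]
 [ 73  75  78  93 107  98  80  74  74  72]
 [115  82  75  77  85  68  70  74  74  73]
 [144 122  94  73  65  56  60  75  71  70]]
(np.float64(392.47058823529414), np.float64(196.9810246679317)) [ 0.5812 -0.238   0.174 ]
0.1003093155393807 yaw -36.287676964814686
125 ((390.99462890625, 176.36447143554688), (74.40410614013672, 6.016732215881348), 36.38435363769531) [362. 152.] [422. 198.]
[359.2603 156.7182] [ 0.7009 -0.1193  0.244 ]
[362.8294 151.8743] [ 0.7161 -0.1309  0.244 ]
[422.7289 196.0108] [ 0.5751 -0.3124  0.244 ]
[419.1598 200.8546] [ 0.5601 -0.3007  0.244 ]
3158.5
[368 158] [ 0.745  -0.1982]
[359 167] [ 0.7119 -0.1641]
[355 166] [ 0.7158 -0.1496]
[332 197] [ 0.6022 -0.0625]
[382 234] [ 0.4654 -0.2404]
[403 204] [ 0.5736 -0.3204]
[418 200] [ 0.5876 -0.3756]
[422 196] [ 0.6021 -0.3908]
[418 193] [ 0.6133 -0.3766]
[411 194] [ 0.6099 -0.351 ]
[371 164] [ 0.7225 -0.2085]
[373 160] [ 0.7373 -0.2163]
```

Run:
```python
from h import *
g=T["img"].astype(float).mean(2);st=[]
for cx,cy in((369,177),(394,195)):
    yy,xx=np.mgrid[cy-3:cy+4,cx-3:cx+4];w=np.clip(g[cy-3:cy+4,cx-3:cx+4]-78,0,None);w[-1,:2]=0;w[-2,0]=0
    u=(w*xx).sum()/w.sum(),(w*yy).sum()/w.sum();P=cast(T,u,.174);print(u,P);st.append(P)
d=st[0]-st[1];print(np.linalg.norm(d),np.degrees(np.arctan2(d[1],d[0]))-90)
y=np.radians(-37.5);X=np.array([np.cos(y),np.sin(y)]);Y=np.array([-X[1],X[0]])
m=(st[0]+st[1])[:2]/2;print("studmid at face",m+.0108*X,"shift vs foot",Y@(m+.0108*X-[.6197,-.2176]),X@(m+.0108*X-[.6197,-.2176]))
y=np.radians(28.4);X=np.array([np.cos(y),np.sin(y)])
print("web", cast(T,(244.1,252.),.108)[:2]+.027*X)
gr=g[226:258,225:262].astype(int);print(gr[::1,4:34])
```

```text
(np.float64(369.35385878489325), np.float64(177.2725779967159)) [ 0.647  -0.1645  0.174 ]
(np.float64(394.24817518248176), np.float64(195.41362530413625)) [ 0.5862 -0.244   0.174 ]
0.10001844594808308 -37.42281235025204
studmid at face [ 0.6252 -0.2108] shift vs foot 0.008711780205446216 0.00023813996518573898
web [0.4308 0.265 ]
[[101 103 102 101 101 102 101 100  97 101  99 101 100  98  99 100  98 100
   99  95  98  99  99  98 101 100 128 114 101  98]
 [ 99 102 103 100 102 102 102 101 101 101  99 101 102 100 101  99 100 101
  100  99  99 101 103 100 100 127 173 141 112 101]
 [103  99 100 101  99 101 101 100 100 101 100 101 102 101  99 100  99  99
  100  98  99 100 101 127 158 154 168 139 132 105]
 [101 100 100 102 100  98  98 100  99 101 100 102  99 100 101 100 102 102
  100 101 100 130 156 153 168 139 109 113 145 136]
 [ 99  99 100  99 101 100 101 100 101 101 101 101 100 102 101 102 101 100
  102 129 158 155 182 141 107 113 113 127 138 175]
 [101  99  99 100 101 100 104 102 103 102 102  99 101 102 103 101 103 128
  158 174 182 144 149 109 114 127 127 134 119 176]
 [101 100 100  99 
[... 2532 characters left out ...]
193 193 170 180 169 179
  185 195 180 176 133 103 101 100 102  99 100 100]
 [134 134 174 193 193 193 193 193 194 194 195 193 193 194 184 173 183 194
  182 169 140  92 100 103 101 103 103 103 100 103]
 [134 136 135 192 193 193 194 194 193 193 194 193 193 193 183 208 199 170
  168  93 101 104 104 104 103 102 101 102 101 103]
 [135 135 136 193 194 193 194 193 193 194 194 193 176 183 184 194 196 108
  102 102 105 104 104 104 103 104 104 104 101 102]
 [135 136 134 174 194 193 193 193 194 194 194 193 177 155 176 110 104 101
  101 102 104 103 101 103 104 104 103 101 104 105]
 [134 136 136 134 173 193 193 193 195 193 199 176 178 126 102 101 102 103
  103 100 101 101 103 103 104 101 102 103 104 100]]
```

Stud spacing comes out at 100.0 mm and shift at about +8.7 mm, which agrees with the foot. I'll plan a grip 11 mm forward of and 7 mm above the web centre, with the hand leaning 10° away from the stand.

```bash
cat >> h.py <<'E'
from scipy.spatial.transform import Rotation as Ro
from bench import r
def goal(web,yaw,tilt=10,f=.011,u=.007):
    """tool pose that grips f in front, u above web centre"""
    y=np.radians(yaw);X=np.array([np.cos(y),np.sin(y),0]);Y=np.array([-X[1],X[0],0])
    R=np.column_stack([-X,Y,[0,0,-1]])@Ro.from_euler("y",-tilt,degrees=True).as_matrix()
    return np.array(web)-f*X+[0,0,u]+r.grip_depth*R[:,2],R
def todo(p,R):
    s=r.state();C=Ro.from_rotvec(s["eef_rot"]).as_matrix()
    print("t",s["t"],"pos",s["eef_pos"],"F",s["ft_force"],"w",s["width"],"gf",s["gripper_force"])
    print("to go: turn(units, tool)",Ro.from_matrix(C.T@R).as_rotvec(degrees=True)/4)
    print("shift units in goal axes",R.T@(p-s["eef_pos"])/.04,"in present axes",C.T@(p-s["eef_pos"])/.04)
WEB=np.array([.431,.2635,.083]);TY=28.4
E
python3 - <<'E'
from h import *
print(cast(T,(241.6,246),.108), cast(T,(243.8,250),.108))
p,R=goal(WEB+[0,0,.12],TY);print(p);todo(p,R)
p,R=goal(WEB+[0,0,.12],TY,0);todo(p,R)
E
python3 -m creep '[[0.7,0,0,-0.5,0,0,-1],[0.7,0,0,-0.5,0,0,-1],[0.7,0,0,-0.5,0,0,-1],[0.7,0,0,0,0,0,-1],[0.7,0,0,0,0,0,-1],[0.7,0,0,0,0,0,-1],[0.7,0,0,0,0,0,-1],[0.7,0,0,0,0,0,-1],[0.7,0,0,0,0,0,-1],[0.7,0,0,0,0,0,-1],[0.7,0,0,0,0,0,-1],[0.7,0,0,0,0,0,-1]]' 20
python3 - <<'E'
from h import *
p,R=goal(WEB+[0,0,.12],TY,0);todo(p,R)
p,R=goal(WEB+[0,0,.12],TY);todo(p,R)
E
```

```text
[0.4274 0.2605 0.108 ] [0.4138 0.2531 0.108 ]
[0.4242 0.2598 0.1915]
t 0.1 pos [0.2637 0.5662 0.1778] F [-0.8463  0.2306  1.1836] w 1.0004049846759704 gf 0.0
to go: turn(units, tool) [ -1.1796  -2.3226 -13.3052]
shift units in goal axes [ 0.0524 -8.6471 -0.3571] in present axes [-6.8712 -5.2513 -0.3361]
t 0.1 pos [0.2637 0.5662 0.1778] F [-0.8463  0.2306  1.1836] w 1.0004049846759704 gf 0.0
to go: turn(units, tool) [ -0.0155  -0.0061 -13.3414]
shift units in goal axes [ 0.1952 -8.6471 -0.3355] in present axes [-6.8225 -5.3168 -0.3289]
t: 1.3
eef_pos: [0.2637, 0.5664, 0.238]
eef_rot: [0.631, -3.077, 0.001]
ft_force: [0.1, -0.8, -0.6]
width: 0.702
gripper_force: 0.0
t 1.3 pos [0.2637 0.5664 0.238 ] F [ 0.1255 -0.7931 -0.6249] w 0.7022440009561679 gf 0.0
to go: turn(units, tool) [-0.0076 -0.0081 -1.3011]
shift units in goal axes [ 0.1984 -8.6493  1.1689] in present axes [-0.5877 -8.631   1.1733]
t 1.3 pos [0.2637 0.5664 0.238 ] F [ 0.1255 -0.7931 -0.6249] w 0.7022440009561679 gf 0.0
to go: turn(units, tool) [-0.1211 -2.5064 -1.2972]
shift units in goal axes [ 0.3167 -8.6493  1.1238] in present axes [-0.669  -8.6236  1.1661]
```

```bash
python3 -m creep '[[0.7,0,0,0,0,0,-1],[0.7,0,0,0,0,0,-0.3],[0.7,0,0,0,0,-1,0],[0.7,0,0,0,0,-1,0],[0.7,0,0,0,0,-0.5,0]]'
python3 -m creep '[[0.6,0,-0.5,0,0,0,0],[0.6,0,-0.9,0,0,0,0],[0.6,0,-0.9,0,0,0,0],[0.6,0,-0.9,0,0,0,0],[0.6,0,-0.9,0,0,0,0],[0.6,0,-0.9,0,0,0,0],[0.6,0,-0.9,0,0,0,0],[0.6,0,-0.9,0,0,0,0],[0.6,0,-0.9,0,0,0,0],[0.6,0,-0.6,0,0,0,0],[0.6,0,-0.3,0,0,0,0],[0.6,0,0,0,0,0,0]]'
python3 - <<'E'
from h import *
p,R=goal(WEB+[0,0,.12],TY);todo(p,R)
p,R=goal(WEB,TY);todo(p,R)
E
```

```text
t: 1.8
eef_pos: [0.263, 0.5665, 0.2383]
eef_rot: [-0.724, 2.88, 0.065]
ft_force: [0.1, 0.5, 0.3]
width: 0.703
gripper_force: 0.0
t: 3.0
eef_pos: [0.4272, 0.2621, 0.2384]
eef_rot: [-0.72, 2.883, 0.063]
ft_force: [0.7, -0.2, -0.8]
width: 0.598
gripper_force: 0.0
t 3.0 pos [0.4272 0.2621 0.2384] F [ 0.7115 -0.1936 -0.7738] w 0.5976683879930126 gf 0.0
to go: turn(units, tool) [-0.0154 -0.0001 -0.0926]
shift units in goal axes [ 0.2946 -0.0142  1.1387] in present axes [ 0.2945 -0.0149  1.1387]
t 3.0 pos [0.4272 0.2621 0.2384] F [ 0.7115 -0.1936 -0.7738] w 0.5976683879930126 gf 0.0
to go: turn(units, tool) [-0.0154 -0.0001 -0.0926]
shift units in goal axes [ 0.8156 -0.0142  4.0931] in present axes [ 0.8155 -0.0151  4.0932]
```

```bash
python3 -m creep '[[0.6,0.15,0,0.5,0,0,-0.1],[0.6,0.15,0,0.64,0,0,0],[0.6,0.09,0,0.5,0,0,0],[0.6,0.09,0,0.5,0,0,0],[0.6,0.09,0,0.5,0,0,0],[0.6,0.09,0,0.5,0,0,0],[0.6,0.09,0,0.5,0,0,0],[0.6,0.08,0,0.45,0,0,0],[0.6,0,0,0,0,0,0],[0.6,0,0,0,0,0,0]]'
python3 - <<'E'
from h import *
p,R=goal(WEB,TY);todo(p,R)
for n in("top","side"):
    f=r.grab_frame(n);np.savez(n+"1.npz",**f)
    c=f["img"][205:265,200:280] if n=="top" else f["img"][165:240,215:295]
    c=cv2.resize(c[:60,:,::-1],(480,360),interpolation=cv2.INTER_CUBIC);o=c if n=="top" else np.hstack([o,c])
cv2.imwrite("pics/g1.png",cv2.resize(o,(800,300)))
E
```

```text
t: 4.0
eef_pos: [0.4226, 0.2619, 0.0717]
eef_rot: [-0.735, 2.88, 0.063]
ft_force: [-0.5, 0.1, -0.8]
width: 0.601
gripper_force: 0.0
t 4.0 pos [0.4226 0.2619 0.0717] F [-0.5171  0.0788 -0.8083] w 0.6008975881731656 gf 0.0
to go: turn(units, tool) [-0.0049 -0.0069  0.0625]
shift units in goal axes [-0.0097 -0.0648  0.0083] in present axes [-0.0094 -0.0649  0.0084]
```

View pics/g1.png

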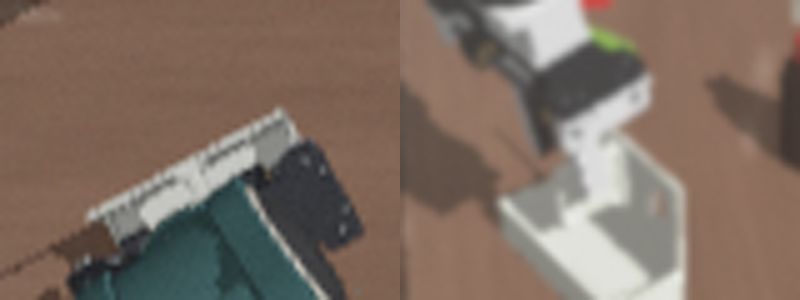

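The fingers straddle the web in both views, so I'll close and lift.

```bash
python3 -m creep '[[0.3,0,0,0,0,0,0],[0.1,0,0,0,0,0,0],[0,0,0,0,0,0,0],[0,0,0,0,0,0,0],[0,0,0,0,0,0,0],[0,0,0,0,0,0,0],[0,0,0,0,0,0,0],[0,0,0,0,0,0,0]]' 45
python3 -m creep '[[0,-0.03,0,-0.2,0,0,0],[0,-0.09,0,-0.5,0,0,0],[0,-0.09,0,-0.5,0,0,0],[0,-0.18,0,-1,0,0,0],[0,-0.18,0,-1,0,0,0],[0,-0.18,0,-1,0,0,0],[0,-0.09,0,-0.5,0,0,0],[0,0,0,0,0,0,0],[0,0,0,0,0,0,0]]'
python3 - <<'E'
from h import *
s=r.state();print(s["width"]*94,s["gripper_force"],s["eef_pos"],s["ft_torque"],s["joint_positions"])
for n in("top","side"):
    f=r.grab_frame(n);np.savez(n+"2.npz",**f)
cv2.imwrite("pics/a.png",cv2.resize(np.hstack([np.load(n+"2.npz")["img"][y:y+100,x:x+100,::-1] for n,x,y in(("top",190,190),("side",205,120))]),(800,400),interpolation=cv2.INTER_CUBIC))
E
```

```text
t: 4.9
eef_pos: [0.4229, 0.2612, 0.0715]
eef_rot: [-0.735, 2.879, 0.062]
ft_force: [0.2, -0.8, 0.7]
width: 0.102
gripper_force: 45.0
t: 5.8
eef_pos: [0.4227, 0.2615, 0.262]
eef_rot: [-0.735, 2.88, 0.062]
ft_force: [-0.0, -0.1, -3.2]
width: 0.098
gripper_force: 45.0
9.18705395548451 44.987990856170654 [0.4227 0.2615 0.262 ] [-0.0996  0.3229 -0.0005] [-0.711  -0.0081  0.0771  1.9573  0.0294  1.0202  1.4235]
```

View pics/a.png

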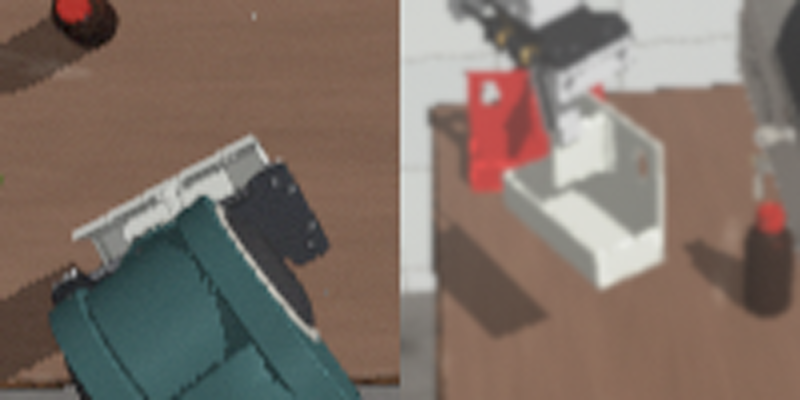

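Run:
```python
from h import *
f=dict(np.load("top2.npz"));s2=dict(np.load("side2.npz"));st=r.state()
z=.3045
g=f["img"].astype(float).mean(2)
# rear edge: per column first crossing of brown->white from above
pts=[]
for x in range(211,251):
    col=g[215:252,x];i=np.argmax(col>130);fr=(130-col[i-1])/(col[i]-col[i-1]);pts.append((x,215+i-1+fr))
pts=np.array(pts,np.float32);vx,vy,x0,y0=cv2.fitLine(pts,cv2.DIST_HUBER,0,.01,.01).ravel()
res=(pts[:,0]-x0)*vy-(pts[:,1]-y0)*vx;print("res",res.std())
a=cast(f,(x0-15*vx,y0-15*vy),z);b=cast(f,(x0+15*vx,y0+15*vy),z);d=a-b;yaw=np.degrees(np.arctan2(d[1],d[0]))-90;print("yaw",yaw)
L,Rr=cast(f,(208.3,248.2),z),cast(f,(252.8,224),z);print(L,Rr,np.linalg.norm(L-Rr))
y=np.radians(yaw);X=np.array([np.cos(y),np.sin(y),0]);Y=np.array([-X[1],X[0],0])
p,R=goal([0,0,0],28.2);web=st["eef_pos"]-p;print("web by tool",web)
rel=(L+Rr)/2-web;print("mid rel web along X,Y",rel@X,rel@Y,"edge line X",(a-web)@X,"nominal 31")
print("tri R corner",tri(f,(252.8,224),s2,(270.1,156.6)))
C=Ro.from_rotvec(st["eef_rot"]).as_matrix();print("tool y yaw",np.degrees(np.arctan2(C[1,1],C[0,1]))-90,"z",C[:,2])
print(g[222:228,246:258].astype(int),g[244:252,204:214].astype(int),sep="\n")
```

```text
res 0.10999558
yaw 28.401112620512365
[0.4214 0.3425 0.3045] [0.4909 0.2117 0.3045] 0.14808685721084297
web by tool [0.4293 0.2649 0.2725]
mid rel web along X,Y 0.02943940791170833 -0.0019989623798329936 edge line X 0.03313585723271753 nominal 31
tri R corner [0.4924 0.2116 0.304 ]
tool y yaw 28.62584339201669 z [ 0.1512  0.0807 -0.9852]
[[102 101 103 103 101 102 101 101 100  98  97  98]
 [100 102 101 102 102 103 128 109 100  98  96  98]
 [ 99  99  99  99 129 158 175 146 111  99  99  99]
 [ 99  99 127 157 174 180 170 148 133 101  99 101]
 [129 157 173 181 170 140 111 109 171 106  99 100]
 [173 180 173 142 110 107 110 114 180 170 102 102]]
[[105 108 107 106 107 105 107 106 107 106]
 [103 105 108 104 105 104 106 103 131 158]
 [103 103 106 105 105 104 132 159 175 181]
 [103 104 103 106 131 159 174 180 170 141]
 [104 104 105 106 165 180 170 142 109 106]
 [103 106 104 105 159 140 109 107 107 115]
 [105 105 101 104 119 103 103 103 105 127]
 [104 106 105 105 103 104 103 103 105 109]]
```

```bash
cat >> h.py <<'E'
SF=np.array([.6237,-.2098,.170]);SY=-37.45
def sgoal(gap,up,dy=0,yaw=SY):
    """web centre so that back face is gap in front of plate, tray up above home, dy sideways"""
    y=np.radians(yaw);X=np.array([np.cos(y),np.sin(y),0]);Y=np.array([-X[1],X[0],0])
    return goal(SF-X*(.031+gap)+Y*dy+[0,0,-.013+up],yaw)
E
python3 -m creep '[[0,0,0,0,0.08,0,0.48],[0,0,0,0,0.17,0,0.97],[0,0,0,0,0.17,0,0.97],[0,0,0,0,0.17,0,0.97],[0,0,0,0,0.17,0,0.97],[0,0,0,0,0.17,0,0.97],[0,0,0,0,0.17,0,0.97],[0,0,0,0,0.17,0,0.97],[0,0,0,0,0.17,0,0.97],[0,0,0,0,0.17,0,0.97],[0,0,0,0,0.17,0,0.97],[0,0,0,0,0.17,0,0.97]]'
python3 -m creep '[[0,0,0,0,0.17,0,0.97],[0,0,0,0,0.17,0,0.97],[0,0,0,0,0.17,0,0.97],[0,0,0,0,0.17,0,0.97],[0,0,0,0,0.1,0,0.6],[0,0,0,0,0,0,0]]'
python3 - <<'E'
from h import *
p,R=sgoal(.055,.116);print(p);todo(p,R)
p,R=sgoal(.055,.016);print(p);todo(p,R)
E
```

```text
t: 7.1
eef_pos: [0.4226, 0.2613, 0.261]
eef_rot: [0.434, 2.938, -0.041]
ft_force: [-0.1, -1.0, -2.5]
width: 0.099
gripper_force: 45.0
t: 7.7
eef_pos: [0.4227, 0.2616, 0.2611]
eef_rot: [0.891, 2.838, -0.08]
ft_force: [0.4, -0.3, -3.7]
width: 0.099
gripper_force: 45.0
[ 0.5493 -0.1528  0.2615]
t 7.7 pos [0.4227 0.2616 0.2611] F [ 0.3742 -0.2501 -3.7152] w 0.0994280207574714 gf 44.98872220516205
to go: turn(units, tool) [ 0.0931 -0.0037  0.6383]
shift units in goal axes [-8.6787 -6.2996  1.5212] in present axes [-8.3896 -6.6897  1.4768]
[ 0.5493 -0.1528  0.1615]
t 7.7 pos [0.4227 0.2616 0.2611] F [ 0.3742 -0.2501 -3.7152] w 0.0994280207574714 gf 44.98872220516205
to go: turn(units, tool) [ 0.0931 -0.0037  0.6383]
shift units in goal axes [-8.2446 -6.2996  3.9832] in present axes [-7.9562 -6.6864  3.9389]
```

```bash
python3 -m creep '[[0,0,0,0,0.09,0,0.64],[0,-0.4,-0.3,0.07,0,0,0],[0,-0.8,-0.6,0.14,0,0,0],[0,-0.8,-0.6,0.14,0,0,0],[0,-0.8,-0.6,0.14,0,0,0],[0,-0.8,-0.6,0.14,0,0,0],[0,-0.8,-0.6,0.14,0,0,0],[0,-0.8,-0.6,0.14,0,0,0],[0,-0.8,-0.6,0.14,0,0,0],[0,-0.8,-0.6,0.14,0,0,0],[0,-0.8,-0.6,0.14,0,0,0],[0,-0.8,-0.5,0.14,0,0,0]]'
python3 -m creep '[[0,-0.28,-0.1,0.05,0,0,0],[0,0,0,0,0,0,0],[0,0.05,0,0.3,0,0,0],[0,0.09,0,0.5,0,0,0],[0,0.09,0,0.5,0,0,0],[0,0.09,0,0.5,0,0,0],[0,0.09,0,0.5,0,0,0],[0,0.02,0,0.15,0,0,0],[0,0,0,0,0,0,0],[0,0,0,0,0,0,0]]'
python3 - <<'E'
from h import *
p,R=sgoal(.055,.016);print(p);todo(p,R);print(r.state()["joint_positions"],r.state()["ft_torque"])
for n in("top","side"):
    f=r.grab_frame(n);np.savez(n+"3.npz",**f)
cv2.imwrite("pics/b.png",cv2.resize(np.hstack([np.load(n+"3.npz")["img"][y:y+120,x:x+120,::-1] for n,x,y in(("top",310,140),("side",260,190))]),(800,400),interpolation=cv2.INTER_CUBIC))
E
```

```text
t: 8.9
eef_pos: [0.543, -0.1445, 0.2618]
eef_rot: [0.953, 2.818, -0.081]
ft_force: [1.0, 0.2, -2.2]
width: 0.098
gripper_force: 45.0
t: 9.9
eef_pos: [0.5504, -0.1521, 0.1634]
eef_rot: [0.953, 2.817, -0.08]
ft_force: [-0.2, -0.7, -2.4]
width: 0.106
gripper_force: 45.0
[ 0.5493 -0.1528  0.1615]
t 9.9 pos [ 0.5504 -0.1521  0.1634] F [-0.1622 -0.6662 -2.4111] w 0.10584561938309586 gf 44.98802125453949
to go: turn(units, tool) [0.043  0.0104 0.0104]
shift units in goal axes [ 0.0196 -0.0322  0.0464] in present axes [ 0.0196 -0.0323  0.0462]
[-0.2378  0.2575  0.4717  1.9249 -0.0598  0.8268  1.1662] [0.1439 0.2202 0.0031]
```

View pics/b.png

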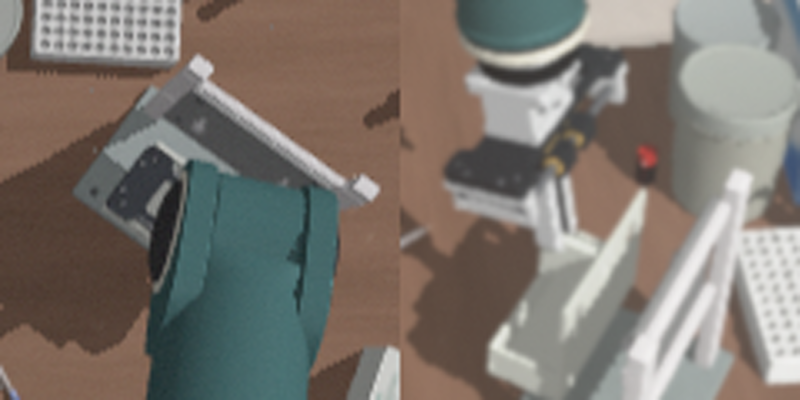

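Both views show the tray level and parallel in front of the studs, with the body clear of the rail. I'll approach gently.

```bash
python3 -m creep '[[0,0.02,-0.03,0.05,0.04,0,0],[0,-0.2,0,0.035,0,0,0],[0,-0.3,0,0.053,0,0,0],[0,-0.2,0,0.035,0,0,0],[0,-0.1,0,0.018,0,0,0],[0,0,0,0,0,0,0],[0,0,0,0,0,0,0]]'
python3 - <<'E'
from h import *
p,R=sgoal(.023,.016);todo(p,R)
f=r.grab_frame("side");np.savez("side4.npz",**f)
# predicted rear-top corners of tray & stud
s=r.state();y=np.radians(SY);X=np.array([np.cos(y),np.sin(y),0]);Y=np.array([-X[1],X[0],0])
p0,_=goal([0,0,0],SY);web=s["eef_pos"]-p0
for d in(.075,-.075):print("pred corner",proj(f,web+.031*X+d*Y+[0,0,.031]))
E
for i in 1 2; do python3 -m creep '[[0,-0.049,0,0.009,0,0,0],[0,-0.049,0,0.009,0,0,0],[0,0,0,0,0,0,0]]' | sed -n '2p;4p'; done
```

```text
t: 10.7
eef_pos: [0.5747, -0.173, 0.1606]
eef_rot: [0.955, 2.818, -0.084]
ft_force: [0.5, -0.3, -2.3]
width: 0.103
gripper_force: 45.0
t 10.7 pos [ 0.5747 -0.173   0.1606] F [ 0.474  -0.285  -2.2933] w 0.1032373719961473 gf 44.98798191547394
to go: turn(units, tool) [-0.0099 -0.0017 -0.0017]
shift units in goal axes [ 0.0066  0.0146 -0.0248] in present axes [ 0.0066  0.0145 -0.0248]
pred corner [343.1512 252.0848]
pred corner [320.1882 290.2869]
eef_pos: [0.5782, -0.1755, 0.1608]
ft_force: [0.4, -0.3, -2.4]
eef_pos: [0.5814, -0.178, 0.1607]
ft_force: [-0.6, -0.4, -3.0]
```

```bash
for i in 1; do python3 -m creep '[[0,-0.025,0,0.004,0,0,0],[0,-0.025,0,0.004,0,0,0],[0,0,0,0,0,0,0]]' | sed -n '2p;4p';  python3 -m creep '[[0,-0.025,0,0.004,0,0,0],[0,-0.025,0,0.004,0,0,0],[0,0,0,0,0,0,0]]' | sed -n '2p;4p'; python3 -m creep '[[0,-0.025,0,0.004,0,0,0],[0,-0.025,0,0.004,0,0,0],[0,0,0,0,0,0,0]]' | sed -n '2p;4p'; done
python3 - <<'E'
from h import *
todo(*sgoal(0,.016));print(r.state()["ft_torque"])
E
```

```text
eef_pos: [0.5828, -0.1791, 0.1607]
ft_force: [-0.8, 0.3, -3.3]
eef_pos: [0.5845, -0.1803, 0.1607]
ft_force: [-0.6, -0.2, -2.3]
eef_pos: [0.5861, -0.1816, 0.1608]
ft_force: [-1.0, 0.3, -3.7]
t 12.25 pos [ 0.5861 -0.1816  0.1608] F [-1.0008  0.3061 -3.6625] w 0.10365217407645366 gf 44.987953305244446
to go: turn(units, tool) [-0.0063  0.0042 -0.0007]
shift units in goal axes [-0.2067  0.0119  0.0186] in present axes [-0.2067  0.0119  0.0187]
[0.1574 0.2687 0.0283]
```

```bash
S='eef_pos|ft_force'; python3 -m creep '[[0,-0.025,0,0.004,0,0,0],[0,-0.025,0,0.004,0,0,0],[0,0,0,0,0,0,0]]' | grep -E "$S";  python3 -m creep '[[0,-0.025,0,0.004,0,0,0],[0,-0.025,0,0.004,0,0,0],[0,0,0,0,0,0,0]]' | grep -E "$S"; python3 -m creep '[[0,-0.025,0,0.004,0,0,0],[0,-0.012,0,0.002,0,0,0],[0,0,0,0,0,0,0]]' | grep -E "$S"
python3 - <<'E'
from h import *
todo(*sgoal(0,.016));print(r.state()["ft_torque"])
E
```

```text
eef_pos: [0.5877, -0.1828, 0.1608]
ft_force: [0.7, 0.3, -2.8]
eef_pos: [0.5893, -0.1841, 0.1609]
ft_force: [-0.0, 0.6, -2.6]
eef_pos: [0.5905, -0.1849, 0.1609]
ft_force: [0.2, 0.1, -2.8]
t 13.15 pos [ 0.5905 -0.1849  0.1609] F [ 0.1701  0.0649 -2.7559] w 0.10078156177489125 gf 44.98790502548218
to go: turn(units, tool) [-0.0054  0.0037 -0.0004]
shift units in goal axes [-0.0712  0.0114 -0.0027] in present axes [-0.0712  0.0114 -0.0027]
[ 0.2308  0.2493 -0.0043]
```

Estimated gap is 3 mm with no force, so both studs are inside the keyholes. I'll look from the side and feel for the plate.

```bash
S='eef_pos|ft_force'; for k in 1; do python3 -m creep '[[0,-0.025,0,0.004,0,0,0],[0,0,0,0,0,0,0]]' | grep -E "$S"; python3 -m creep '[[0,-0.025,0,0.004,0,0,0],[0,0,0,0,0,0,0]]' | grep -E "$S"; python3 -m creep '[[0,-0.025,0,0.004,0,0,0],[0,0,0,0,0,0,0]]' | grep -E "$S";done
python3 - <<'E'
from h import *
todo(*sgoal(0,.016))
for n in("top","side"):
    f=r.grab_frame(n);np.savez(n+"5.npz",**f)
cv2.imwrite("pics/c.png",cv2.resize(np.hstack([np.load(n+"5.npz")["img"][y:y+90,x:x+90,::-1] for n,x,y in(("top",345,145),("side",290,225))]),(800,400),interpolation=cv2.INTER_CUBIC))
E
```

```text
eef_pos: [0.5913, -0.1855, 0.1609]
ft_force: [-0.9, 0.2, -2.7]
eef_pos: [0.5919, -0.186, 0.1608]
ft_force: [-1.3, 1.2, -3.0]
eef_pos: [0.592, -0.186, 0.1606]
ft_force: [-5.7, 5.4, 1.1]
t 13.75 pos [ 0.592  -0.186   0.1606] F [-5.6611  5.4242  1.1409] w 0.09753362740343502 gf 44.99968886375427
to go: turn(units, tool) [-0.0088 -0.0292  0.0044]
shift units in goal axes [-0.0257  0.0103 -0.0192] in present axes [-0.0256  0.0102 -0.0193]
```

View pics/c.png

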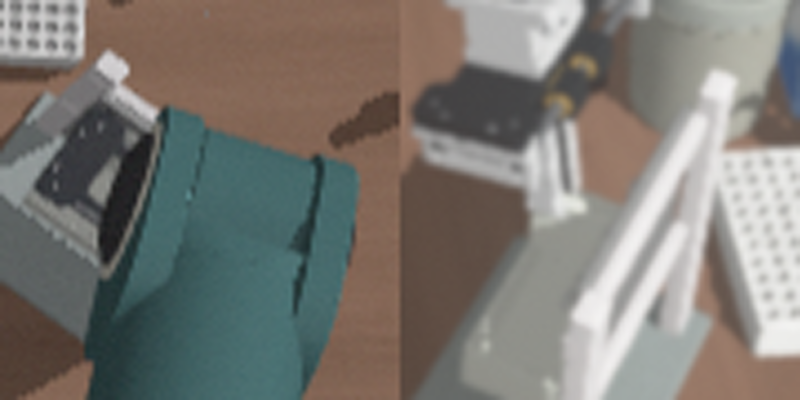

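Contact of about 5 N comes exactly where the plate should be, so it's fully fed. I'll back off about 1 mm and lower.

```bash
S='eef_pos|ft_force'; python3 -m creep '[[0,0.03,0,-0.005,0,0,0],[0,0,0,0,0,0,0]]' | grep -E "$S"; python3 -m creep '[[0,0.009,0,0.05,0,0,0],[0,0.009,0,0.05,0,0,0],[0,0,0,0,0,0,0]]' | grep -E "$S"; python3 -m creep '[[0,0.009,0,0.05,0,0,0],[0,0.009,0,0.05,0,0,0],[0,0,0,0,0,0,0]]' | grep -E "$S"; python3 -m creep '[[0,0.009,0,0.05,0,0,0],[0,0,0,0,0,0,0]]' | grep -E "$S"
python3 - <<'E'
from h import *
todo(*sgoal(0,0));print(r.state()["ft_torque"])
E
```

```text
eef_pos: [0.5919, -0.186, 0.161]
ft_force: [-0.6, 0.3, -3.0]
eef_pos: [0.5918, -0.186, 0.1565]
ft_force: [0.2, -0.1, -2.2]
eef_pos: [0.5917, -0.186, 0.1524]
ft_force: [-0.4, -0.9, -2.5]
eef_pos: [0.5917, -0.1859, 0.1505]
ft_force: [-0.8, 0.7, -2.6]
t 14.85 pos [ 0.5917 -0.1859  0.1505] F [-0.8139  0.6948 -2.6189] w 0.10341587299895132 gf 44.98880088329315
to go: turn(units, tool) [-0.0073  0.0004  0.0015]
shift units in goal axes [-0.0068  0.0114  0.1286] in present axes [-0.0068  0.0114  0.1286]
[ 0.1828  0.2888 -0.0042]
```

```bash
S='eef_pos|ft_force'; python3 -m creep '[[0,0.009,0,0.05,0,0,0],[0,0,0,0,0,0,0]]' | grep -E "$S"; python3 -m creep '[[0,0.005,0,0.025,0,0,0],[0,0,0,0,0,0,0]]' | grep -E "$S"; python3 -m creep '[[0,0.005,0,0.025,0,0,0],[0,0,0,0,0,0,0]]' | grep -E "$S";  python3 -m creep '[[0,0.005,0,0.025,0,0,0],[0,0,0,0,0,0,0]]' | grep -E "$S"; python3 -m creep '[[0,0.003,0,0.013,0,0,0],[0,0,0,0,0,0,0]]' | grep -E "$S"
python3 - <<'E'
from h import *
todo(*sgoal(0,0));print(r.state()["ft_torque"])
E
```

```text
eef_pos: [0.5918, -0.1859, 0.1485]
ft_force: [0.1, 0.1, -2.4]
eef_pos: [0.5918, -0.1859, 0.1476]
ft_force: [-0.5, -0.5, -2.8]
eef_pos: [0.5917, -0.1859, 0.1466]
ft_force: [-0.1, 0.5, -3.0]
eef_pos: [0.5918, -0.1859, 0.1456]
ft_force: [-0.5, 0.1, -3.0]
eef_pos: [0.5918, -0.1859, 0.1453]
ft_force: [-0.3, 0.5, 0.1]
t 15.85 pos [ 0.5918 -0.1859  0.1453] F [-0.286   0.4998  0.0565] w 0.0983122184471029 gf 44.993149638175964
to go: turn(units, tool) [-0.0033  0.0063 -0.0003]
shift units in goal axes [-0.0277  0.0101 -0.0001] in present axes [-0.0277  0.0101 -0.0001]
[0.1653 0.3618 0.0387]
```

```bash
S='eef_pos|ft_force|width'; python3 -m creep '[[0,-0.025,0,0.01,0,0,0],[0,0,0,0,0,0,0]]' | grep -E "$S"; python3 -m creep '[[0.12,0,0,0,0,0,0],[0.16,0,0,0,0,0,0],[0.2,0,0,0,0,0,0],[0.3,0,0,0,0,0,0],[0.4,0,0,0,0,0,0],[0.4,0,0,0,0,0,0],[0.4,0,0,0,0,0,0]]' 5| grep -E "$S"; python3 -m creep '[[0.4,0,0,-0.2,0,0,0],[0.4,0,0,-0.3,0,0,0],[0.4,0,0,-0.5,0,0,0],[0.4,0,0,-0.8,0,0,0],[0.4,0,0,-0.8,0,0,0],[0.4,0.5,0,-0.7,0,0,0],[0.4,0.7,0,-0.5,0,0,0],[0.4,0.8,0,0,0,0,0],[0.4,0.8,0,0,0,0,0],[0.4,0.8,0,0,0,0,0],[0.4,0.5,0,0,0,0,0],[0.4,0,0,0,0,0,0]]' | grep -E "$S"
python3 - <<'E'
from h import *
for n in("top","side"):
    f=r.grab_frame(n);np.savez(n+"6.npz",**f)
print(r.state()["t"])
cv2.imwrite("pics/d.png",cv2.resize(np.hstack([np.load(n+"6.npz")["img"][y:y+90,x:x+90,::-1] for n,x,y in(("top",335,150),("side",290,225))]),(800,400),interpolation=cv2.INTER_CUBIC))
E
```

```text
eef_pos: [0.592, -0.1861, 0.1451]
ft_force: [-9.1, 5.6, 9.9]
width: 0.098
eef_pos: [0.5926, -0.1865, 0.1449]
ft_force: [-0.4, -0.8, -0.5]
width: 0.4
eef_pos: [0.4421, -0.071, 0.2669]
ft_force: [0.5, -0.4, 0.0]
width: 0.401
18.05
```

View pics/d.png

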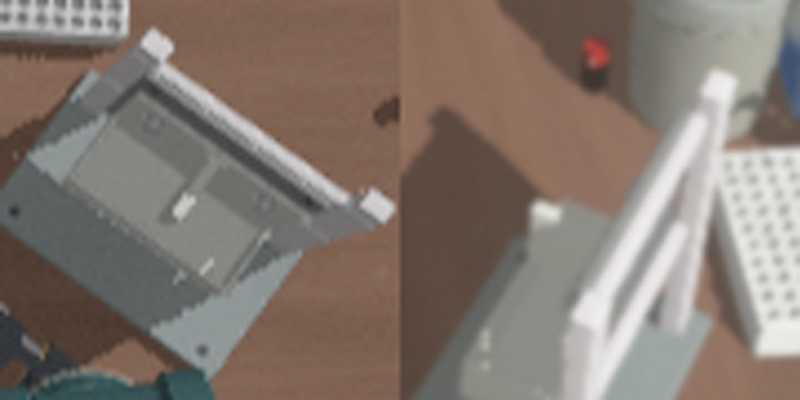

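Both stud heads show in front of the back plate (crop 152,122 and 262,202). The tray hangs level and parallel, with the gripper clear.

```bash
python3 -c "
from bench import r
print(r.sign_off())"
```

```text
the job is handed in; nothing more can be done
None
```

The white tray hangs on both studs with its back plate against the stand; the gripper is clear and I moved none of the small things on the desk. I handed the job in at about 18 s, but sign-off returned no verdict.

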